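# Press down a service cover's seal ring from red to green

### The job

The orange sections of the seal ring on the round drive cover stand up above its white half. Starting at the red mark and working along to the green mark, run a fingertip along the ring with light pressure so that each orange section in turn goes down level with the white half (slightly below is fine), not raising the fingers well away from the ring until the last section is down. Do not touch the clear window or its knob, leave the loose things where they are, and finish with the hand clear.

Things in the scene. Friction and masses are not known exactly. Their poses are not given: they have to be found in the camera images.
- cover: Fixed dark round housing, 216 mm across, 43 mm high, over an opened drive. Origin: centre of its underside, on the work surface; z up. On top, about the same centre, a ring of centreline radius 85 mm, 14 mm wide: the half at x < 0 is white, fixed, its flat top at 48 mm; the half at x > 0 is six orange sections of 30 degrees each, from the red mark (-y) to the green mark (+y).
- window: Clear disc 145 mm across inside the ring, its top 7 mm lower than the seated white ring, with a blue knob (26 mm across) at its centre whose top is 57 mm above the work surface. Delicate: not to be touched. Origin: centre of the disc's underside.
- ring_center (a point): Centre of the ring at the height of the top of the seated white half; fixed in the housing.
- red_mark (a point): Point on the ring's centreline, at seated height, where the orange half begins: section 1 starts here. The red stripe and dot sit 19 mm before it, on the white ring.
- green_mark (a point): Point on the ring's centreline, at seated height, where the orange half ends after section 6. The green stripe and dot sit 19 mm past it, on the white ring. The white ring's ends slope like those of the sections.
- sec1 (a joint): Orange ring section 1 (1 at the red mark, 6 at the green mark): how far it has been pressed down, m. 0 = standing 5 mm proud of the white ring, 0.005 = level with it, 0.0065 = stop, 1.5 mm below level. It slides down against about 2.5 N of friction, has no spring and stays where it is left.
- sec1_top (a point): Middle of the flat top (about 14 x 14 mm, slippery) of orange section 1; moves down with it. Its x axis points radially outward and y along the ring towards the green end. About 42 mm long over all; both ends slope down at 28 degrees to below the seated level, so a fingertip sliding along the ring at that level pushes the next section down.
- sec2 (a joint): Orange ring section 2 (1 at the red mark, 6 at the green mark): how far it has been pressed down, m. 0 = standing 5 mm proud of the white ring, 0.005 = level with it, 0.0065 = stop, 1.5 mm below level. It slides down against about 2.5 N of friction, has no spring and stays where it is left.
- sec2_top (a point): Middle of the flat top (about 14 x 14 mm, slippery) of orange section 2; moves down with it. Its x axis points radially outward and y along the ring towards the green end. About 42 mm long over all; both ends slope down at 28 degrees to below the seated level, so a fingertip sliding along the ring at that level pushes the next section down.
- sec3 (a joint): Orange ring section 3 (1 at the red mark, 6 at the green mark): how far it has been pressed down, m. 0 = standing 5 mm proud of the white ring, 0.005 = level with it, 0.0065 = stop, 1.5 mm below level. It slides down against about 2.5 N of friction, has no spring and stays where it is left.
- sec3_top (a point): Middle of the flat top (about 14 x 14 mm, slippery) of orange section 3; moves down with it. Its x axis points radially outward and y along the ring towards the green end. About 42 mm long over all; both ends slope down at 28 degrees to below the seated level, so a fingertip sliding along the ring at that level pushes the next section down.
- sec4 (a joint): Orange ring section 4 (1 at the red mark, 6 at the green mark): how far it has been pressed down, m. 0 = standing 5 mm proud of the white ring, 0.005 = level with it, 0.0065 = stop, 1.5 mm below level. It slides down against about 2.5 N of friction, has no spring and stays where it is left.
- sec4_top (a point): Middle of the flat top (about 14 x 14 mm, slippery) of orange section 4; moves down with it. Its x axis points radially outward and y along the ring towards the green end. About 42 mm long over all; both ends slope down at 28 degrees to below the seated level, so a fingertip sliding along the ring at that level pushes the next section down.
- sec5 (a joint): Orange ring section 5 (1 at the red mark, 6 at the green mark): how far it has been pressed down, m. 0 = standing 5 mm proud of the white ring, 0.005 = level with it, 0.0065 = stop, 1.5 mm below level. It slides down against about 2.5 N of friction, has no spring and stays where it is left.
- sec5_top (a point): Middle of the flat top (about 14 x 14 mm, slippery) of orange section 5; moves down with it. Its x axis points radially outward and y along the ring towards the green end. About 42 mm long over all; both ends slope down at 28 degrees to below the seated level, so a fingertip sliding along the ring at that level pushes the next section down.
- sec6 (a joint): Orange ring section 6 (1 at the red mark, 6 at the green mark): how far it has been pressed down, m. 0 = standing 5 mm proud of the white ring, 0.005 = level with it, 0.0065 = stop, 1.5 mm below level. It slides down against about 2.5 N of friction, has no spring and stays where it is left.
- sec6_top (a point): Middle of the flat top (about 14 x 14 mm, slippery) of orange section 6; moves down with it. Its x axis points radially outward and y along the ring towards the green end. About 42 mm long over all; both ends slope down at 28 degrees to below the seated level, so a fingertip sliding along the ring at that level pushes the next section down.
- column: Loose upright steel column, 34 mm across, 70 mm high. Origin: centre of its underside. Bystander.
- drive: Loose closed disk drive lying flat, 147 x 101 x 27 mm, black and silver. Origin: centre of its underside. Bystander.
- screwdriver: Loose red-handled screwdriver lying flat, 150 mm long, along its x. Bystander.

How it is judged:
By the outcome, as a careful person would: the job done as asked, in the order asked, and still so for the second after the job is handed in, with the robot touching nothing.
It also fails if it takes over 53 s, if anything falls off the work surface, if the arm or the gripper's body presses on something with over 40 N, if the wrist force passes 120 N, or if a joint passes its speed limit or range.

### The arm

A 6-joint arm with a two-finger parallel gripper is mounted at the origin on the work surface. World frame = base frame: x ahead of the robot, y to its left, z up, the work surface at z = 0. Lengths are in m, angles in rad, forces in N, time in s.
With the tool pointing down it reaches from about 0.35 to 0.85 m from the base axis. Payload 8.1 kg.
Tool frame: the origin (TCP) lies on the mounting face of the last link; the fingertips stand 186 mm ahead of it and the grasp point (between the pads) lies 167 mm ahead of it; z points along the fingers, y is the line along which they close (so a half turn about z gives the same grasp; the last joint's range is limited). The gripper opens to 93 mm and grips with 3 to 60 N. Pads are 15 mm wide; open, the fingers measure 128 mm over their backs; the gripper's body (75 mm by 188 mm) begins 65 mm behind the grasp point.
Start: joints at [-1.26, 0.13, 1.488, -0, 1.523, -0.085], TCP at [0.231, -0.554, 0.405] pointing down, gripper open.
Joint ranges: [-2.96, 2.96], [-0.89, 2.26], [0.02, 2.5], [-1.34, 4.48], [0, 2.73], [-2.66, 2.66]. Speed limits (rad/s): [2.39, 2.39, 2.79, 3.14, 3.14, 3.14].

### API

Orientations are given as a rotation vector (axis times angle).
In Python, from plant import read_state, read_camera, camera_params, close_job gives the robot as it stands. The module is installed in compiled form; this text tells all that it offers.
- The arm moves only by the tool servo_tool, never from a script. Its argument "increments" is a list of rows, each an object with "slide": the shift along the tool's x, y, z in mm, a list of three; "dr": the turn, a rotation vector about the tool's x, y, z in rad, a list of three; "jaw": the closure, from 0 (fully open) to 1 (shut). In form: [{"slide": [x, y, z], "dr": [ax, ay, az], "jaw": jaw}, ...]. A call has 1 to 20 rows; each row is the pose to reach, as a shift and turn from the pose commanded when the call began, along the tool's axes at that moment; what a row does not reach only later rows make up. A row lasts 1/10 s, in which the tool goes at most 50 mm and 8.59 degrees, less where a joint would pass 70% of its speed; a pose out of reach is approached as far as the arm can. A call with a gripper value outside its range is refused whole. The fingers move at their own pace and stop on an object; "force" is the grip in N (left out, the last holds). Time passes only in rows, so rows that repeat a pose let the fingers close. It gives the time, the measured TCP pose, the force, the opening and the grip force at its end, in the units of the state.
- read_state(): the state, without advancing time (a new reading comes with each control period).
- read_camera(name): name is "side" or "top"; returns (picture, depth): 384x512x3 uint8, red, green, blue; 384x512 float32, m along the optical axis (not along the pixel's ray), 0 where there is no reading.
- camera_params(name): a dict with "fx", "fy", "cx", "cy" (pixels), "rvec" (rotation vector, rad) and "tvec" (3), from world to camera coordinates, as OpenCV has them. Camera axes: x right, y down, z forward; pixel columns grow to the right and rows downward; lengths in m; the calibration is good to about 2 mm. A picture is of the moment at which its call begins. camera_params takes no time and is no camera call.
- close_job(): hands the job in; it is judged then, once.
The state is a dict: "t": time; "q": joint angles; "dq": joint speeds; "joint_torque": joint torques, N m; "tool_pos": TCP position; "orientation": TCP orientation; "force": force on the tool from outside, world axes, zero at the start; "wrist_torque": the same for the moment, N m; "opening": finger opening in m; "gripper_force": force on a finger pad.
Only numpy, scipy, OpenCV 4.12 (cv2) and the standard library are available. Lean on these libraries where they do the work, as an engineer would, in place of code of your own. Each camera call takes 0.05 s, during which the arm holds its last target. There are 200 camera calls.

## Working session

There is one attempt and no reset: what is moved stays moved. The work goes in short steps, Python scripts to look and compute and a tool call to move; the robot and the scene stay as the last step left them, time stands still between calls to the robot, and variables do not carry over. Pictures are saved under pics/ and viewed, at most 10 in all, crops included, and the job is handed in when it is done.

Besides the shell and the picture viewer there is one more tool, called after "Emit:" by a JSON object that holds its "method" and its "body", one argument or row to a line. servo_tool: Moves the arm, as the interface text tells. Its arguments: {"type":"object","properties":{"increments":{"type":"array"},"force":{"type":"number"}},"required":["increments"]}

```bash
mkdir -p pics; cat > h.py <<'E'
import numpy as np, cv2
from plant import *
def pts(name):
    im,d=read_camera(name); p=camera_params(name)
    R=cv2.Rodrigues(np.array(p["rvec"],float))[0]; t=np.array(p["tvec"],float)
    v,u=np.mgrid[:384,:512]
    c=np.stack([(u-p["cx"])/p["fx"]*d,(v-p["cy"])/p["fy"]*d,d],-1)
    return im,d,(c-t)@R
E
python3 - <<'E'
from h import *
s=read_state();print(s)
for n in("top","side"):
    im,d,w=pts(n);cv2.imwrite(f"pics/{n}0.png",im[:,:,::-1]);np.savez(f"{n}0.npz",im=im,w=w,d=d)
    p=camera_params(n);R=cv2.Rodrigues(np.array(p["rvec"],float))[0];print(n,p["fx"],-R.T@np.array(p["tvec"]))
    hsv=cv2.cvtColor(im,cv2.COLOR_RGB2HSV).astype(int)
    o=(abs(hsv[...,0]-13)<7)&(hsv[...,1]>150)&(hsv[...,2]>120)&(d>0)&(w[...,2]>.035)&(w[...,2]<.065)
    print(o.sum(),w[o].mean(0) if o.any() else 0,np.percentile(w[o],[2,50,98],axis=0))
E
```

```text
{'t': 0.0, 'q': array([-1.26038553e+00,  1.31115585e-01,  1.48927517e+00, -4.57354966e-05,
        1.52301439e+00, -8.54071293e-02]), 'dq': array([-1.25109086e-03,  2.39381282e-04, -1.32527504e-04,  5.76540735e-05,
        4.71904660e-04,  1.37664068e-04]), 'joint_torque': array([-5.95449146e-04, -5.59851766e+01, -4.91752374e+01,  7.67821306e-02,
        3.58623604e-02, -1.20498098e-04]), 'tool_pos': array([ 0.23127397, -0.55337962,  0.40371663]), 'orientation': array([-3.07850676e+00, -6.17348822e-01,  3.90703644e-04]), 'force': array([-0.12745759,  0.19077688, -0.07701709]), 'wrist_torque': array([-0.03078905,  0.01096083, -0.00797466]), 'gripper_force': 0.0, 'opening': 0.093126742258836}
top 418.2205114327579 [0.42719672 0.00852511 0.78992543]
1103 [0.57210923 0.00478964 0.04923028] [[ 0.47545624 -0.07286788  0.04261496]
 [ 0.58294469  0.01540195  0.04965043]
 [ 0.64115941  0.04392189  0.05397204]]
side 377.5252593570592 [ 0.34578166 -0.5584274   0.42919224]
781 [0.57256933 0.00150716 0.05035027] [[ 0.47541467 -0.07582725  0.04486147]
 [ 0.58284475  0.01122512  0.05049124]
 [ 0.6401376   0.04369833  0.05461707]]
```

View pics/top0.png

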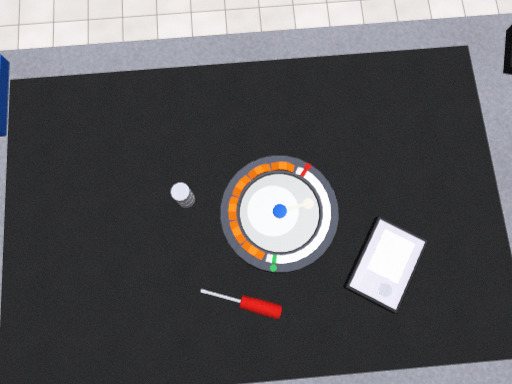

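View pics/side0.png

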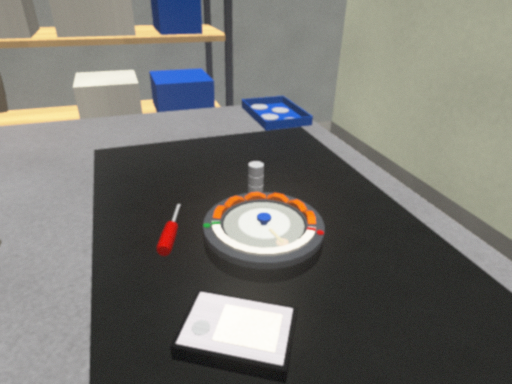

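```bash
python3 - <<'E'
from h import *
from scipy.optimize import least_squares
for n in("top","side"):
    f=np.load(n+"0.npz");im,w=f["im"],f["w"]
    hsv=cv2.cvtColor(im,cv2.COLOR_RGB2HSV).astype(int);H,S,V=[hsv[...,i] for i in range(3)]
    zb=(w[...,2]>.035)&(w[...,2]<.065)
    o=(abs(H-13)<7)&(S>150)&(V>120)&zb
    c=w[o].mean(0)[:2]
    bl=(abs(H-112)<12)&(S>150)&(w[...,2]>.045)&(w[...,2]<.07)&(np.hypot(w[...,0]-c[0],w[...,1]-c[1])<.12)
    k=w[bl].mean(0)
    near=np.hypot(w[...,0]-k[0],w[...,1]-k[1]);
    wh=(S<50)&(V>190)&zb&(near>.079)&(near<.1)
    P=w[o|wh][:,:2]
    r=least_squares(lambda p:np.hypot(P[:,0]-p[0],P[:,1]-p[1])-p[2],[*k[:2],.085],loss="soft_l1",f_scale=.003).x
    rd=((H<5)|(H>175))&(S>180)&zb&(near<.12); g=(abs(H-65)<15)&(S>150)&zb&(near<.12)
    a=lambda m:np.degrees(np.arctan2(*(w[m].mean(0)[:2]-r[:2])[::-1]))
    print(n,"knob",k,bl.sum(),"fit",r,"white z",np.median(w[wh][:,2]),wh.sum(),"ang orange",a(o),"red",a(rd),"green",a(g),w[g].mean(0),w[rd].mean(0))
s=read_state();print(cv2.Rodrigues(s["orientation"])[0].round(3))
E
```

```text
top knob [ 0.55189546 -0.04463508  0.05599441] 133 fit [ 0.55141873 -0.04569135  0.08539339] white z 0.04751011306310943 1063 ang orange 67.71289048804321 red -36.44806428519475 green 167.83521701367255 [ 0.4593777  -0.02585058  0.04595522] [ 0.62731559 -0.10174567  0.04584075]
side knob [ 0.55069618 -0.04915772  0.05765932] 67 fit [ 0.55094209 -0.04863075  0.08527268] white z 0.04936841298335633 636 ang orange 66.66679863788146 red -35.86514735375808 green 167.4428245578462 [ 0.45307882 -0.0268325   0.04668996] [ 0.63154619 -0.1069037   0.04645246]
[[ 0.923  0.386 -0.001]
 [ 0.386 -0.923  0.002]
 [ 0.    -0.002 -1.   ]]
```

Emit:
{"method": "servo_tool", "body": {
  "increments": [
    {"slide": [44, -22, 10], "dr": [0, 0, 0.09], "jaw": 1},
    {"slide": [88, -45, 20], "dr": [0, 0, 0.18], "jaw": 1},
    {"slide": [133, -67, 30], "dr": [0, 0, 0.27], "jaw": 1},
    {"slide": [177, -90, 40], "dr": [0, 0, 0.36], "jaw": 1},
    {"slide": [222, -112, 50], "dr": [0, 0, 0.45], "jaw": 1},
    {"slide": [266, -135, 60], "dr": [0, 0, 0.54], "jaw": 1},
    {"slide": [310, -157, 70], "dr": [0, 0, 0.63], "jaw": 1},
    {"slide": [355, -180, 80], "dr": [0, 0, 0.72], "jaw": 1},
    {"slide": [400, -202, 88], "dr": [0, 0, 0.81], "jaw": 1},
    {"slide": [444, -225, 96], "dr": [0, 0, 0.9], "jaw": 1},
    {"slide": [488, -247, 104], "dr": [0, 0, 0.98], "jaw": 1},
    {"slide": [532, -270, 110], "dr": [0, 0, 1.06], "jaw": 1},
    {"slide": [532, -270, 114], "dr": [0, 0, 1.06], "jaw": 1},
    {"slide": [532, -270, 114], "dr": [0, 0, 1.06], "jaw": 1},
    {"slide": [532, -270, 114], "dr": [0, 0, 1.06], "jaw": 1},
    {"slide": [532, -270, 114], "dr": [0, 0, 1.06], "jaw": 1},
    {"slide": [532, -270, 114], "dr": [0, 0, 1.06], "jaw": 1}
  ],
  "force": 20
}}

```text
t: 1.8
tool_pos: [0.6176, -0.1008, 0.2913]
orientation: [2.969, -1.027, 0.001]
force: [0.5, 0.8, -0.2]
opening: 0.0005
gripper_force: 0.0
```

```bash
python3 - <<'E'
from h import *
im,d,w=pts("top");im2,d2,w2=pts("side")
a=cv2.resize(im[130:280,200:380],(720,600),interpolation=cv2.INTER_CUBIC);cv2.imwrite("pics/top1.png",a[:,:,::-1])
a=cv2.resize(im2[60:270,180:390],(600,600),interpolation=cv2.INTER_CUBIC);cv2.imwrite("pics/side1.png",a[:,:,::-1])
for _ in range(2):
  s=read_state();print(s["t"],s["tool_pos"],s["orientation"],s["force"],s["q"])
E
```

```text
1.9 [ 0.61777665 -0.1004557   0.2912621 ] [ 2.96918115e+00 -1.02642850e+00  1.06420405e-03] [-0.49434502 -0.33611031 -0.34871141] [-2.43073297e-01  2.75759334e-01  1.53361610e+00 -6.43193179e-05
  1.33154262e+00  1.99340568e+00]
1.9 [ 0.61777665 -0.1004557   0.2912621 ] [ 2.96918115e+00 -1.02642850e+00  1.06420405e-03] [-0.49434502 -0.33611031 -0.34871141] [-2.43073297e-01  2.75759334e-01  1.53361610e+00 -6.43193179e-05
  1.33154262e+00  1.99340568e+00]
```

View pics/side1.png

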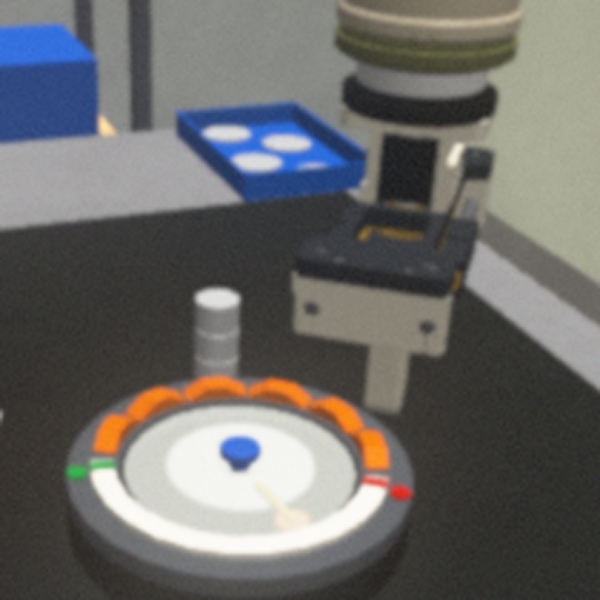

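View pics/top1.png

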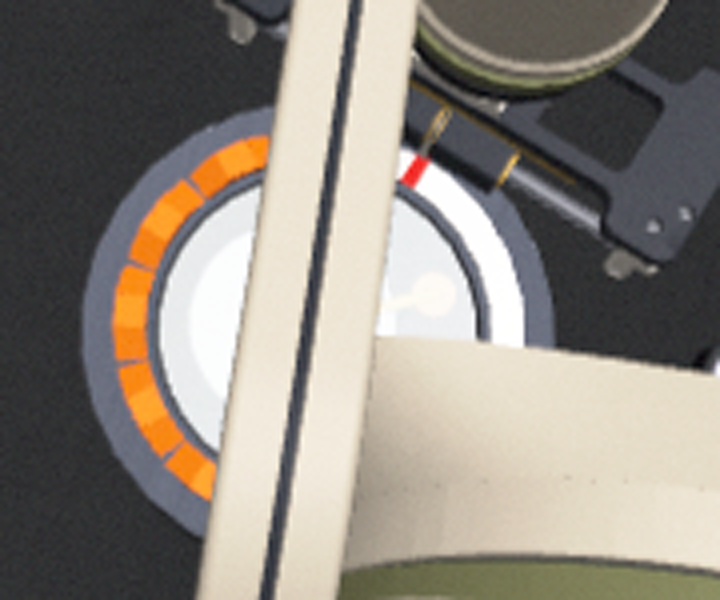

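Emit:
{"method": "servo_tool", "body": {
  "increments": [
    {"slide": [0, 0, 15], "dr": [0, 0, 0], "jaw": 1},
    {"slide": [0, 0, 30], "dr": [0, 0, 0], "jaw": 1},
    {"slide": [0, 0, 42], "dr": [0, 0, 0], "jaw": 1},
    {"slide": [0, 0, 50], "dr": [0, 0, 0], "jaw": 1},
    {"slide": [0, 0, 53], "dr": [0, 0, 0], "jaw": 1},
    {"slide": [0, 0, 54], "dr": [0, 0, 0], "jaw": 1},
    {"slide": [0, 0, 54], "dr": [0, 0, 0], "jaw": 1},
    {"slide": [0, 0, 54], "dr": [0, 0, 0], "jaw": 1}
  ]
}}

```text
t: 2.7
tool_pos: [0.6185, -0.0994, 0.2375]
orientation: [-2.97, 1.024, -0.002]
force: [0.4, 0.2, 0.5]
opening: 0.0006
gripper_force: 0.0
```

```bash
python3 - <<'E'
from h import *
im2,d2,w2=pts("side")
s=read_state();print(s["tool_pos"],s["force"])
p=camera_params("side");T=s["tool_pos"]-[0,0,.186]
K=np.array([[p["fx"],0,p["cx"]],[0,p["fy"],p["cy"]],[0,0,1]])
C=np.array([.5512,-.047,.048])
a=np.radians(np.r_[-24.,156.]);Q=np.array([T,*[C+.085*np.array([np.cos(x),np.sin(x),0]) for x in a]])
uv=cv2.projectPoints(Q,np.array(p["rvec"],float),np.array(p["tvec"],float),K,None)[0][:,0];print(uv)
a=cv2.resize(im2[150:260,230:340],(770,770)[:2] and (600,600),interpolation=cv2.INTER_CUBIC)
for u,v in uv: cv2.drawMarker(a,(int((u-230+.5)*600/110),int((v-150+.5)*600/110)),(0,0,255),0,12,1)
cv2.imwrite("pics/side2.png",a[:,:,::-1])
E
```

```text
[ 0.61847285 -0.09942063  0.23751801] [ 0.1492023  -0.46792194 -0.0691328 ]
[[311.09572838 228.60935936]
 [311.5757321  223.46655636]
 [215.69475974 217.83901937]]
```

View pics/side2.png

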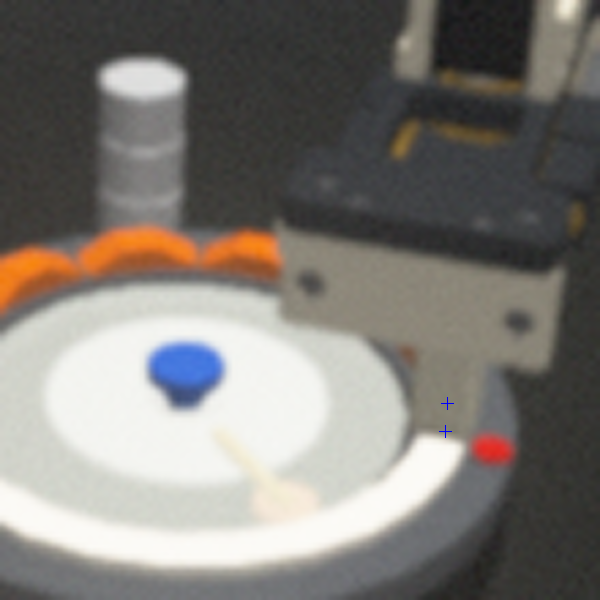

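Emit:
{"method": "servo_tool", "body": {
  "increments": [
    {"slide": [0, 0, 1], "dr": [0, 0, 0], "jaw": 1},
    {"slide": [0, 0, 2], "dr": [0, 0, 0], "jaw": 1},
    {"slide": [0, 0, 2.5], "dr": [0, 0, 0], "jaw": 1},
    {"slide": [0, 0, 2.5], "dr": [0, 0, 0], "jaw": 1}
  ]
}}

```text
t: 3.15
tool_pos: [0.6182, -0.0994, 0.2344]
orientation: [2.97, -1.024, 0.0]
force: [-0.6, 0.3, 1.6]
opening: 0.0007
gripper_force: 1.0
```

Emit:
{"method": "servo_tool", "body": {
  "increments": [
    {"slide": [0, 0, 0.5], "dr": [0, 0, 0], "jaw": 1},
    {"slide": [0, 0, 0.5], "dr": [0, 0, 0], "jaw": 1},
    {"slide": [0, 0, 0.5], "dr": [0, 0, 0], "jaw": 1}
  ]
}}

```text
t: 3.45
tool_pos: [0.6182, -0.0994, 0.2344]
orientation: [2.97, -1.024, 0.0]
force: [-3.6, 1.7, 5.7]
opening: 0.0007
gripper_force: 3.0
```

Emit:
{"method": "servo_tool", "body": {
  "increments": [
    {"slide": [0, 0, 0.3], "dr": [0, 0, 0], "jaw": 1},
    {"slide": [0, 0, 0.3], "dr": [0, 0, 0], "jaw": 1},
    {"slide": [0, 0, 0.3], "dr": [0, 0, 0], "jaw": 1}
  ]
}}

```text
t: 3.75
tool_pos: [0.6182, -0.0994, 0.2344]
orientation: [2.97, -1.024, 0.0]
force: [-4.9, 1.2, 9.0]
opening: 0.0008
gripper_force: 4.1
```

Emit:
{"method": "servo_tool", "body": {
  "increments": [
    {"slide": [-0.12, -4.45, 0], "dr": [0, 0, -0.0524], "jaw": 1},
    {"slide": [-0.47, -8.88, 0], "dr": [0, 0, -0.1047], "jaw": 1},
    {"slide": [-1.05, -13.3, 0], "dr": [0, 0, -0.1571], "jaw": 1},
    {"slide": [-1.86, -17.67, 0], "dr": [0, 0, -0.2094], "jaw": 1},
    {"slide": [-2.9, -22.0, 0], "dr": [0, 0, -0.2618], "jaw": 1},
    {"slide": [-4.16, -26.27, 0], "dr": [0, 0, -0.3142], "jaw": 1},
    {"slide": [-5.65, -30.46, 0], "dr": [0, 0, -0.3665], "jaw": 1},
    {"slide": [-7.35, -34.57, 0], "dr": [0, 0, -0.4189], "jaw": 1},
    {"slide": [-9.26, -38.59, 0], "dr": [0, 0, -0.4712], "jaw": 1},
    {"slide": [-11.39, -42.5, 0], "dr": [0, 0, -0.5236], "jaw": 1},
    {"slide": [-11.39, -42.5, 0], "dr": [0, 0, -0.5236], "jaw": 1}
  ]
}}

```text
t: 4.85
tool_pos: [0.6356, -0.0585, 0.2338]
orientation: [-3.134, 0.219, -0.001]
force: [0.1, 0.9, 1.7]
opening: 0.0003
gripper_force: 1.2
```

```bash
cat > c.py <<'E'
from h import *
s=read_state();r=s["tool_pos"][:2]-[.5512,-.047];R=cv2.Rodrigues(s["orientation"])[0]
print(s["tool_pos"],s["force"],"r",np.hypot(*r),"th",np.degrees(np.arctan2(*r[::-1])),"psi",np.degrees(np.arctan2(R[1,0],R[0,0])),"z",R[:,2])
E
python3 c.py
```

```text
[ 0.63564773 -0.05851154  0.23379451] [0.14197358 0.92776009 1.73626614] r 0.08522871788970617 th -7.762462916916052 psi -7.983626225145745 z [ 8.56215134e-04  7.49552783e-05 -9.99999631e-01]
```

Emit:
{"method": "servo_tool", "body": {
  "increments": [
    {"slide": [-0.12, -4.45, 0], "dr": [0, 0, -0.0524], "jaw": 1},
    {"slide": [-0.47, -8.88, 0], "dr": [0, 0, -0.1047], "jaw": 1},
    {"slide": [-1.05, -13.3, 0], "dr": [0, 0, -0.1571], "jaw": 1},
    {"slide": [-1.86, -17.67, 0], "dr": [0, 0, -0.2094], "jaw": 1},
    {"slide": [-2.9, -22.0, 0], "dr": [0, 0, -0.2618], "jaw": 1},
    {"slide": [-4.16, -26.27, 0], "dr": [0, 0, -0.3142], "jaw": 1},
    {"slide": [-5.65, -30.46, 0], "dr": [0, 0, -0.3665], "jaw": 1},
    {"slide": [-7.35, -34.57, 0], "dr": [0, 0, -0.4189], "jaw": 1},
    {"slide": [-9.26, -38.59, 0], "dr": [0, 0, -0.4712], "jaw": 1},
    {"slide": [-11.39, -42.5, 0], "dr": [0, 0, -0.5236], "jaw": 1},
    {"slide": [-11.39, -42.5, 0], "dr": [0, 0, -0.5236], "jaw": 1}
  ]
}}

```text
t: 5.95
tool_pos: [0.6301, -0.015, 0.2337]
orientation: [-3.084, -0.597, -0.001]
force: [0.5, 1.5, 2.1]
opening: 0.0006
gripper_force: 1.2
```

```bash
python3 c.py
```

```text
[ 0.63008198 -0.01496847  0.233674  ] [0.53466456 1.46513931 2.06326397] r 0.08513745655992004 th 22.100549660436997 psi 21.927420425636775 z [ 4.99182215e-04  2.09158834e-04 -9.99999854e-01]
```

Emit:
{"method": "servo_tool", "body": {
  "increments": [
    {"slide": [-0.12, -4.45, 0], "dr": [0, 0, -0.0524], "jaw": 1},
    {"slide": [-0.47, -8.88, 0], "dr": [0, 0, -0.1047], "jaw": 1},
    {"slide": [-1.05, -13.3, 0], "dr": [0, 0, -0.1571], "jaw": 1},
    {"slide": [-1.86, -17.67, 0], "dr": [0, 0, -0.2094], "jaw": 1},
    {"slide": [-2.9, -22.0, 0], "dr": [0, 0, -0.2618], "jaw": 1},
    {"slide": [-4.16, -26.27, 0], "dr": [0, 0, -0.3142], "jaw": 1},
    {"slide": [-5.65, -30.46, 0], "dr": [0, 0, -0.3665], "jaw": 1},
    {"slide": [-7.35, -34.57, 0], "dr": [0, 0, -0.4189], "jaw": 1},
    {"slide": [-9.26, -38.59, 0], "dr": [0, 0, -0.4712], "jaw": 1},
    {"slide": [-11.39, -42.5, 0], "dr": [0, 0, -0.5236], "jaw": 1},
    {"slide": [-11.39, -42.5, 0], "dr": [0, 0, -0.5236], "jaw": 1}
  ]
}}

```text
t: 7.05
tool_pos: [0.6035, 0.02, 0.2336]
orientation: [-2.825, -1.374, -0.0]
force: [-0.9, 0.9, 2.9]
opening: 0.0001
gripper_force: 1.2
```

```bash
python3 c.py
```

```text
[0.60348491 0.01997782 0.23357223] [-0.91675545  0.86734711  2.92345105] r 0.08496905516447738 th 52.02332652388891 psi 51.86791802923466 z [ 1.29490076e-04  1.79210652e-04 -9.99999976e-01]
```

Emit:
{"method": "servo_tool", "body": {
  "increments": [
    {"slide": [-0.12, -4.45, 0], "dr": [0, 0, -0.0524], "jaw": 1},
    {"slide": [-0.47, -8.88, 0], "dr": [0, 0, -0.1047], "jaw": 1},
    {"slide": [-1.05, -13.3, 0], "dr": [0, 0, -0.1571], "jaw": 1},
    {"slide": [-1.86, -17.67, 0], "dr": [0, 0, -0.2094], "jaw": 1},
    {"slide": [-2.9, -22.0, 0], "dr": [0, 0, -0.2618], "jaw": 1},
    {"slide": [-4.16, -26.27, 0], "dr": [0, 0, -0.3142], "jaw": 1},
    {"slide": [-5.65, -30.46, 0], "dr": [0, 0, -0.3665], "jaw": 1},
    {"slide": [-7.35, -34.57, 0], "dr": [0, 0, -0.4189], "jaw": 1},
    {"slide": [-9.26, -38.59, 0], "dr": [0, 0, -0.4712], "jaw": 1},
    {"slide": [-11.39, -42.5, 0], "dr": [0, 0, -0.5236], "jaw": 1},
    {"slide": [-11.39, -42.5, 0], "dr": [0, 0, -0.5236], "jaw": 1}
  ]
}}

```text
t: 8.15
tool_pos: [0.563, 0.037, 0.2335]
orientation: [-2.374, -2.057, 0.0]
force: [0.1, 0.4, 2.5]
opening: 0.0003
gripper_force: 1.2
```

```bash
python3 c.py
```

```text
[0.56296912 0.03704052 0.23353049] [0.07286663 0.44245107 2.53402442] r 0.08486059946283461 th 82.02808708968956 psi 81.825529037647 z [-8.53751876e-05  7.22395996e-05 -9.99999994e-01]
```

Emit:
{"method": "servo_tool", "body": {
  "increments": [
    {"slide": [-0.12, -4.45, 0], "dr": [0, 0, -0.0524], "jaw": 1},
    {"slide": [-0.47, -8.88, 0], "dr": [0, 0, -0.1047], "jaw": 1},
    {"slide": [-1.05, -13.3, 0], "dr": [0, 0, -0.1571], "jaw": 1},
    {"slide": [-1.86, -17.67, 0], "dr": [0, 0, -0.2094], "jaw": 1},
    {"slide": [-2.9, -22.0, 0], "dr": [0, 0, -0.2618], "jaw": 1},
    {"slide": [-4.16, -26.27, 0], "dr": [0, 0, -0.3142], "jaw": 1},
    {"slide": [-5.65, -30.46, 0], "dr": [0, 0, -0.3665], "jaw": 1},
    {"slide": [-7.35, -34.57, 0], "dr": [0, 0, -0.4189], "jaw": 1},
    {"slide": [-9.26, -38.59, 0], "dr": [0, 0, -0.4712], "jaw": 1},
    {"slide": [-11.39, -42.5, 0], "dr": [0, 0, -0.5236], "jaw": 1},
    {"slide": [-11.39, -42.5, 0], "dr": [0, 0, -0.5236], "jaw": 1}
  ]
}}

```text
t: 9.25
tool_pos: [0.5194, 0.0316, 0.2335]
orientation: [-1.761, -2.601, 0.0]
force: [-1.5, -0.8, 2.2]
opening: 0.0006
gripper_force: 1.2
```

```bash
python3 c.py
```

```text
[0.51938926 0.03158301 0.23349397] [-1.48791391 -0.84038587  2.24414411] r 0.08477743268813191 th 112.03831221210048 psi 111.79185729991522 z [-1.22379097e-04 -7.52309046e-05 -9.99999990e-01]
```

Emit:
{"method": "servo_tool", "body": {
  "increments": [
    {"slide": [-0.12, -4.45, 0], "dr": [0, 0, -0.0524], "jaw": 1},
    {"slide": [-0.47, -8.88, 0], "dr": [0, 0, -0.1047], "jaw": 1},
    {"slide": [-1.05, -13.3, 0], "dr": [0, 0, -0.1571], "jaw": 1},
    {"slide": [-1.86, -17.67, 0], "dr": [0, 0, -0.2094], "jaw": 1},
    {"slide": [-2.9, -22.0, 0], "dr": [0, 0, -0.2618], "jaw": 1},
    {"slide": [-4.16, -26.27, 0], "dr": [0, 0, -0.3142], "jaw": 1},
    {"slide": [-5.65, -30.46, 0], "dr": [0, 0, -0.3665], "jaw": 1},
    {"slide": [-7.35, -34.57, 0], "dr": [0, 0, -0.4189], "jaw": 1},
    {"slide": [-9.26, -38.59, 0], "dr": [0, 0, -0.4712], "jaw": 1},
    {"slide": [-11.39, -42.5, 0], "dr": [0, 0, -0.5236], "jaw": 1},
    {"slide": [-11.39, -42.5, 0], "dr": [0, 0, -0.5236], "jaw": 1},
    {"slide": [-11.39, -42.5, 0], "dr": [0, 0, -0.5236], "jaw": 1}
  ]
}}

```text
t: 10.45
tool_pos: [0.4844, 0.0053, 0.2334]
orientation: [-1.03, -2.968, 0.001]
force: [-0.6, -1.2, 2.5]
opening: 0.0007
gripper_force: 1.2
```

```bash
python3 c.py
```

```text
[0.48438944 0.00525399 0.23344344] [-0.58432866 -1.17498626  2.47812471] r 0.08481822273268094 th 141.9702665063142 psi 141.71641560202008 z [-2.11288769e-04 -2.95518887e-04 -9.99999934e-01]
```

Emit:
{"method": "servo_tool", "body": {
  "increments": [
    {"slide": [0, 0, -5], "dr": [0, 0, 0], "jaw": 1},
    {"slide": [0, 0, -20], "dr": [0, 0, 0], "jaw": 1},
    {"slide": [0, 0, -45], "dr": [0, 0, 0], "jaw": 1},
    {"slide": [0, 0, -75], "dr": [0, 0, 0], "jaw": 1},
    {"slide": [20, 30, -100], "dr": [0, 0, 0], "jaw": 1},
    {"slide": [40, 60, -120], "dr": [0, 0, 0], "jaw": 1},
    {"slide": [60, 100, -130], "dr": [0, 0, 0], "jaw": 1},
    {"slide": [80, 130, -130], "dr": [0, 0, 0], "jaw": 1},
    {"slide": [100, 160, -130], "dr": [0, 0, 0], "jaw": 1},
    {"slide": [100, 160, -130], "dr": [0, 0, 0], "jaw": 1},
    {"slide": [100, 160, -130], "dr": [0, 0, 0], "jaw": 1}
  ]
}}

```text
t: 11.55
tool_pos: [0.5039, 0.1938, 0.3631]
orientation: [-1.023, -2.97, 0.001]
force: [-0.0, -0.4, -0.1]
opening: 0.0007
gripper_force: 0.0
```

```bash
python3 - <<'E'
from h import *
im2,d2,w2=pts("side")
C=np.array([.551,-.0486]);r=w2[...,:2]-C;rr=np.hypot(*np.moveaxis(r,-1,0));th=np.degrees(np.arctan2(r[...,1],r[...,0]))
m=(abs(rr-.085)<.005)&(abs(w2[...,2]-.048)<.012)
for c in [-60,-45,-9,21,51,81,111,141,180]:
    k=m&(abs((th-c+180)%360-180)<4.5);print(c,k.sum(),np.median(w2[k][:,2]).round(4))
a=cv2.resize(im2[150:270,180:340],(800,600),interpolation=cv2.INTER_CUBIC);cv2.imwrite("pics/side3.png",a[:,:,::-1])
E
python3 c.py
```

```text
-60 36 0.0491
-45 27 0.0495
-9 34 0.0484
21 29 0.0483
51 32 0.0476
81 31 0.0485
111 34 0.0475
141 29 0.0481
180 30 0.0495
[0.50398178 0.19293044 0.36315847] [0.75177872 0.11466748 0.30447346] r 0.2445325690912527 th 101.1335076993046 psi 141.94012815239563 z [-8.14770006e-04 -6.32860566e-04 -9.99999468e-01]
```

View pics/side3.png

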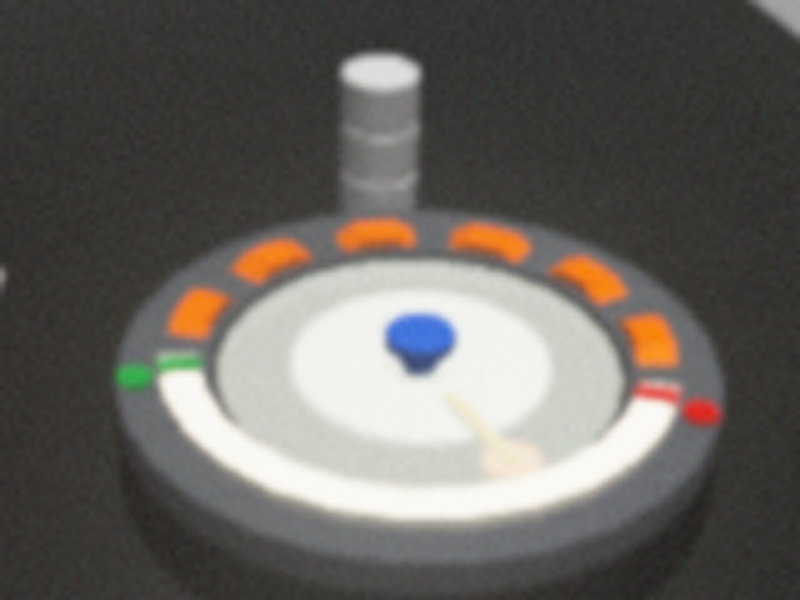

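All six sections, from (650,340) to (200,315), are down about 1 mm below the white half. The column, knob and window look undisturbed.

```bash
python3 -c "from plant import *;print(close_job())"
```

```text
the job is handed in; nothing more can be done
None
```

All six orange sections were pressed in order from red to green and sit about 1 mm below the white half (by side-camera depth); the hand ended clear, and the job was handed in at about 11.6 s of the 53 s allowed.

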